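# Chock the texture roller on the draining board

## Task

On the model painter's bench, put the wooden chock on the sloping draining board, then gently lay the small wooden texture roller across the slope, close up against the uphill side of the chock, before letting it go, so that it cannot roll down. Set the chock before the roller goes on the board, never let the roller drop or roll onto the table, and leave both let go and at rest on the board.

Things in the scene. Friction and masses are not known exactly. Their poses are not given: they have to be found in the camera images.
- board_mid (a point): Middle of the top face of the fixed plywood draining board, 33 mm above the table; 220 mm along the slope (its x axis), 160 mm across (its y axis), no lip. Its axes are level (z up); the face slopes 10 degrees, rising 0.176 mm per mm towards the board's own +x, the side away from the robot. Plain wood with ordinary grip.
- chock_center (a point): Centre, half-way up, of the loose wooden chock (60 g), like a cut-off roof with two sloping faces: 56 mm long at the foot (its x axis), 24 mm at the flat top, 30 mm high, 40 mm wide (its y axis) between upright parallel sides to grip. Same fore and aft. Starts flat on the table. The plain square wooden block, 45 x 45 x 50 mm, is not the chock.
- roller_center (a point): Centre of the loose wooden roller (110 g), a cylinder 46 mm in diameter, 56 mm long (its y axis), with dark rings. Starts level, centre 31 mm above the table, in a fixed cradle 32 mm wide and 16 mm high that leaves both flat ends free; gripped by its ends it clears the chock. Touching the chock on the board, its centre is 42 mm up the slope from the chock's and 23 mm off the face.
There are look-alikes about, which are no part of the job. Leave any orange or pink look-alike of the part that bears chock_center alone.

How it is judged:
By the outcome, as a careful person would: the job done as asked, in the order asked, and still so for the second after the job is handed in, with the robot touching nothing.
It also fails if it takes over 59 s, if anything falls off the work surface, if the arm or the gripper's body presses on something with over 40 N, if the wrist force passes 120 N, or if a joint passes its speed limit or range.

## Robot

A 6-joint arm with a two-finger parallel gripper is mounted at the origin on the work surface. World frame = base frame: x ahead of the robot, y to its left, z up, the work surface at z = 0. Lengths are in m, angles in degrees, forces in N, time in s.
With the tool pointing down it reaches from about 0.275 to 0.825 m from the base axis. Payload 5.2 kg.
Tool frame: the origin (TCP) lies midway between the tips of the shut fingers; the grasp point (between the pads) lies 19 mm behind it; z points along the fingers, y is the direction in which the jaws open and shut (so a half turn about z gives the same grasp; the last joint's range is limited). The gripper opens to 93 mm and grips with 3 to 60 N. Pads are 15 mm wide; open, the fingers measure 128 mm over their backs; the gripper's body (75 mm by 188 mm) begins 65 mm behind the grasp point.
Start: joints at [-86.562, 14.817, 87.949, -0, 77.235, -11.62], TCP at [0.143, -0.531, 0.219] pointing down, gripper open.
Joint ranges: [-179.93, 179.93], [-52.35, 119.4], [10.71, 147.94], [-69.91, 249.91], [12.55, 155.21], [-178.61, 178.61]. Speed limits (degrees/s): [147.25, 147.25, 180, 180, 180, 180].

## Interface

Orientations are given as a 3x3 rotation matrix whose columns are the frame's x, y, z axes.
In Python, from station import ctrl gives the robot as it stands.
- The arm moves only by the tool step_arm, never from a script. Its argument "steps" is text: rows parted by semicolons, each of 4 numbers parted by spaces: the shift along the world's x, y, z in units of 25 mm (1.0 is 25 mm), then the turn about the world's z in units of 5 degrees (1.0 is 5 degrees). A call has 1 to 20 rows; each row shifts and turns the pose as measured when the row begins; what a row does not reach is not made up. A row lasts 1/10 s, in which the tool goes at most 50 mm and 8.59 degrees, less where a joint would pass 70% of its speed; a pose out of reach is approached as far as the arm can. A call is refused whole if a number of a shift passes 1 or a number of a turn 1, either way. A call with a gripper value outside its range is refused whole. "fingers" is the opening, from -1 (shut) to 1 (fully open), set as the call begins (left out, the last holds). The fingers move at their own pace and stop on an object; "force" is the grip in N (left out, the last holds). Time passes only in rows, so rows that do not move let the fingers close. It gives the time, the measured TCP pose, the force and the opening at its end, in the units of the state.
- ctrl.observe(): the state, without advancing time (a new reading comes with each control period).
- ctrl.camera(name): name is "side" or "top"; returns a dict with "color" (480x640x3 uint8, blue, green, red), "camera_matrix" (3x3 intrinsics, pixels), "dist_coeffs" ([k1, k2, p1, p2, k3] as OpenCV has them; the pictures are not rectified), "rvec" (rotation vector, rad) and "tvec" (3), from world to camera coordinates, as OpenCV has them. Camera axes: x right, y down, z forward; pixel columns grow to the right and rows downward; lengths in m; the calibration is good to about 2 mm. A picture is of the moment at which its call begins. There is no depth.
- ctrl.close_job(): hands the job in, once; it reports no verdict.
The state is a dict: "time_s": time; "joint_pos": joint angles; "joint_vel": joint speeds; "joint_torque": joint torques, N m; "position": TCP position; "tool_rot": TCP orientation; "wrist_force": force on the tool from outside, world axes, zero at the start; "wrist_torque": the same for the moment, N m; "gripper_width": finger opening in m.
Only numpy, scipy, OpenCV 4.12 (cv2) and the standard library are available. Lean on these libraries where they do the work, as an engineer would, in place of code of your own. Each camera call takes 0.05 s, during which the arm holds its last target.

## Working session

There is one attempt and no reset: what is moved stays moved. The work goes in short steps, Python scripts to look and compute and a tool call to move; the robot and the scene stay as the last step left them, time stands still between calls to the robot, and variables do not carry over. Pictures are saved under pics/ and viewed, and the job is handed in when it is done.

Besides the shell and the picture viewer there is one more tool, called in YAML: its name, and indented under it one key for each argument. step_arm: Moves the arm, as the interface text tells. Its arguments: {"type":"object","properties":{"steps":{"type":"string"},"fingers":{"type":"number"},"force":{"type":"number"}},"required":["steps"]}

```bash
mkdir -p pics; ls; python3 - <<'E'
from station import ctrl
import cv2,pickle
d={}
for n in ("side","top"):
    c=ctrl.camera(n); d[n]=c; cv2.imwrite(f"pics/{n}0.png",c["color"]); print(n,c["camera_matrix"],c["dist_coeffs"],c["rvec"],c["tvec"])
pickle.dump(d,open("cam0.pkl","wb"))
s=ctrl.observe(); print(s["time_s"],s["position"],s["tool_rot"],s["gripper_width"])
E
```

```text
pics
side [[552.14362749   0.         319.27505798]
 [  0.         552.14362749 237.36496056]
 [  0.           0.           1.        ]] [-0.09327248  0.          0.          0.          0.        ] [ 0.70843886 -2.39079947  1.37969022] [0.47751596 0.15897132 0.82210032]
top [[540.35655918   0.         316.94695406]
 [  0.         540.35655918 248.55022124]
 [  0.           0.           1.        ]] [0.0237579 0.        0.        0.        0.       ] [ 2.13133788 -2.16121537  0.16074049] [0.09087458 0.52910021 1.07597152]
0.1 [ 0.14287108 -0.53060816  0.21789199] [[ 9.65662885e-01  2.59798343e-01 -1.20211595e-04]
 [ 2.59798177e-01 -9.65661495e-01  1.66838563e-03]
 [ 3.17360114e-04 -1.64232884e-03 -9.99998601e-01]] 0.09274288050135744
```

View pics/top0.png

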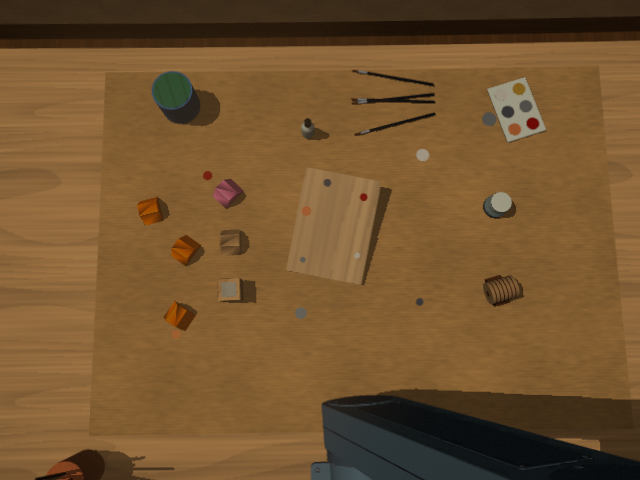

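View pics/side0.png

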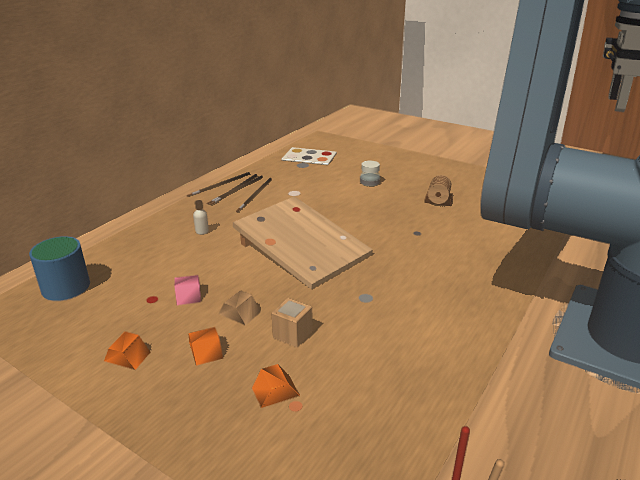

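Candidates for the chock (top-view pixels):
- Bare-wood wedge at (231,242).
- Square block at (231,289), with a flat grey top, so not it.
- Orange wedges at (150,210), (185,250) and (179,315), and a pink one at (228,193): leave alone.

The roller is the ringed cylinder at (502,290). I choose the wood wedge and will check it in crops.

```bash
cat > h.py <<'E'
import numpy as np,cv2
def ray(c,px):
    R,_=cv2.Rodrigues(np.array(c["rvec"],float)); t=np.array(c["tvec"],float).ravel()
    u=cv2.undistortPoints(np.array(px,float).reshape(-1,1,2),np.array(c["camera_matrix"]),np.array(c["dist_coeffs"])).reshape(-1,2)
    d=np.c_[u,np.ones(len(u))]@R
    return -R.T@t,d
def onz(c,px,z):
    o,d=ray(c,px); return o+d*((z-o[2])/d[:,2])[:,None]
def proj(c,P):
    return cv2.projectPoints(np.array(P,float).reshape(-1,3),np.array(c["rvec"]),np.array(c["tvec"]),np.array(c["camera_matrix"]),np.array(c["dist_coeffs"]))[0].reshape(-1,2)
def tri(c1,p1,c2,p2):
    o1,d1=ray(c1,[p1]);o2,d2=ray(c2,[p2]);d1,d2=d1[0],d2[0]
    s=np.linalg.lstsq(np.c_[d1,-d2],o2-o1,rcond=None)[0]
    a,b=o1+s[0]*d1,o2+s[1]*d2
    return (a+b)/2,np.linalg.norm(a-b)
def crop(img,x,y,w,h,k,name):
    cv2.imwrite(name,cv2.resize(img[y:y+h,x:x+w],None,fx=k,fy=k,interpolation=cv2.INTER_CUBIC))
E
python3 - <<'E'
from h import *; import pickle
d=pickle.load(open("cam0.pkl","rb"))
T=d["top"]["color"];S=d["side"]["color"]
z=lambda im,x,y,w,h:cv2.resize(im[y:y+h,x:x+w],(380,285),interpolation=cv2.INTER_CUBIC)
a=np.vstack([np.hstack([z(T,206,220,48,36),z(S,205,280,72,54)]),np.hstack([z(T,474,268,60,45),z(S,415,168,48,36)])])
cv2.imwrite("pics/crops0.png",a)
crop(T,275,155,120,140,4,"pics/board0.png")
E
```

```text
(no output)
```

View pics/crops0.png

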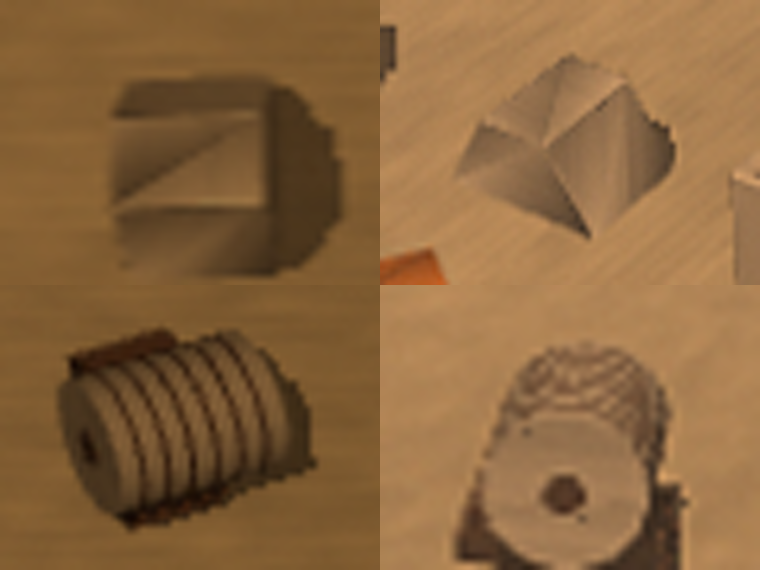

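View pics/board0.png

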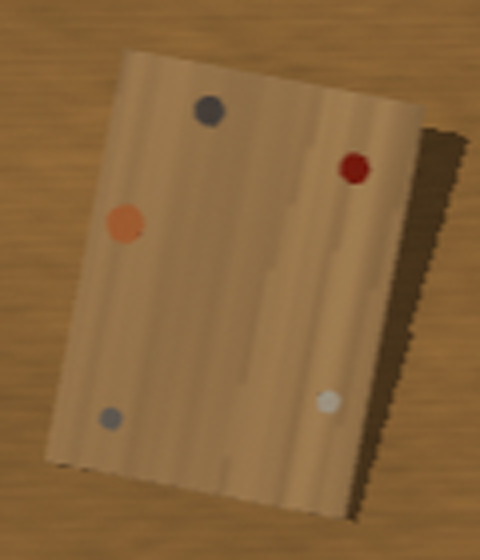

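The crops confirm the choice. The bare-wood wedge has a flat top at about (229,240) in the top view. The roller end's hole is at top (487.7,293.6) and side (438,194.3), and the board corners are clear. Next I measure.

```bash
python3 - <<'E'
from h import *; import pickle
np.set_printoptions(precision=4,suppress=True)
d=pickle.load(open("cam0.pkl","rb"));t,s=d["top"],d["side"]
k=7.9167
# crop centre-of-pixel convention: px=(c+.5)/k-.5+off
cv=lambda L,k,ox,oy:[((x+.5)/k-.5+ox,(y+.5)/k-.5+oy) for x,y in L]
top=cv([(113,118),(265,110),(262,207),(115,212)],k,206,220)
P=onz(t,top,.03);print("chock top",P,P.mean(0))
# edge dirs
e=(P[0]-P[1]+P[3]-P[2]);print("y-dir deg from +y (ccw)",np.degrees(np.arctan2(-e[0],e[1])))
ft=onz(t,cv([(118,78),(125,270),(270,275),(275,78)],k,206,220),0);print("foot",ft,ft.mean(0))
k2=380/72
st=cv([(485-380,122),(547-380,148),(626-380,82),(573-380,55)],k2,205,280)
Q=onz(s,st,.03);print("side top",Q,Q.mean(0))
b=cv([(127,52),(420,105),(350,518),(47,460)],4,275,155)
B=np.array([onz(t,[p],z)[0] for p,z in zip(b,(.052,.052,.014,.014))]);print("board",B,B.mean(0))
u=(B[0]+B[1]-B[2]-B[3])/2;v=(B[0]-B[1]+B[3]-B[2])/2
print(np.linalg.norm(u),np.linalg.norm(v[:2]),np.degrees(np.arctan2(u[1],u[0])),np.degrees(np.arctan2(-v[0],v[1])))
pt=cv([(87,162)],380/60,474,268)[0];ps=cv([(562-380,493-285)],k,415,168)[0]
print("roller end",tri(t,pt,s,ps),onz(t,[pt],.031),onz(s,[ps],.031))
# roller crest/outline
img=t["color"]
E
```

```text
chock top [[0.5641 0.2856 0.03  ]
 [0.5657 0.2456 0.03  ]
 [0.5398 0.2462 0.03  ]
 [0.539  0.2847 0.03  ]] [0.5522 0.2655 0.03  ]
y-dir deg from +y (ccw) 1.748577359093812
foot [[0.5804 0.2897 0.    ]
 [0.5279 0.2872 0.    ]
 [0.526  0.2482 0.    ]
 [0.5798 0.2472 0.    ]] [0.5535 0.2681 0.    ]
side top [[0.5607 0.2876 0.03  ]
 [0.5368 0.2873 0.03  ]
 [0.5382 0.2488 0.03  ]
 [0.561  0.2467 0.03  ]] [0.5492 0.2676 0.03  ]
board [[ 0.6991  0.1032  0.052 ]
 [ 0.6686 -0.0486  0.052 ]
 [ 0.4576 -0.0099  0.014 ]
 [ 0.4902  0.1481  0.014 ]] [0.5789 0.0482 0.033 ]
0.21742499341002383 0.15807707136656285 -11.2608921900626 -11.52276962950214
roller end (array([ 0.434 , -0.2645,  0.0307]), np.float64(0.0007543195551667217)) [[ 0.4343 -0.2642  0.031 ]] [[ 0.4334 -0.264   0.031 ]]
```

```bash
python3 - <<'E'
from h import *; import pickle
d=pickle.load(open("cam0.pkl","rb"))
crop(d["top"]["color"],474,265,60,50,12,"pics/rol.png")
crop(d["side"]["color"],205,280,130,75,6,"pics/ch.png")
E
```

```text
(no output)
```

View pics/rol.png

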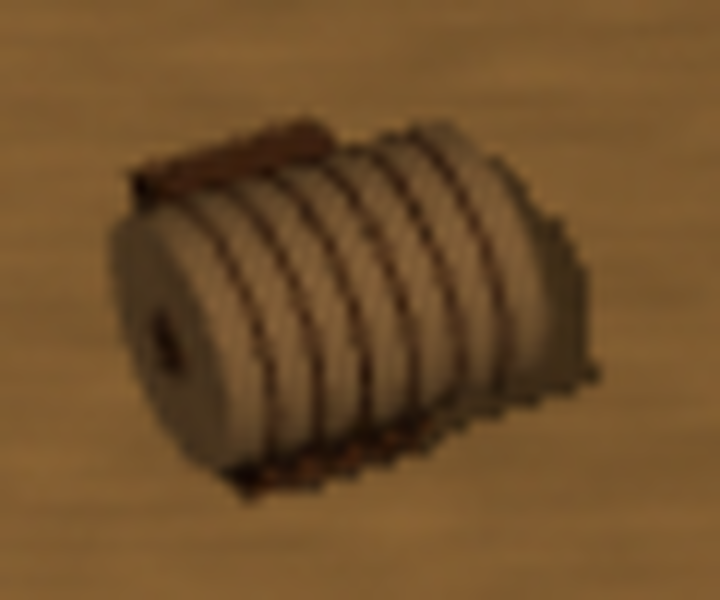

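View pics/ch.png

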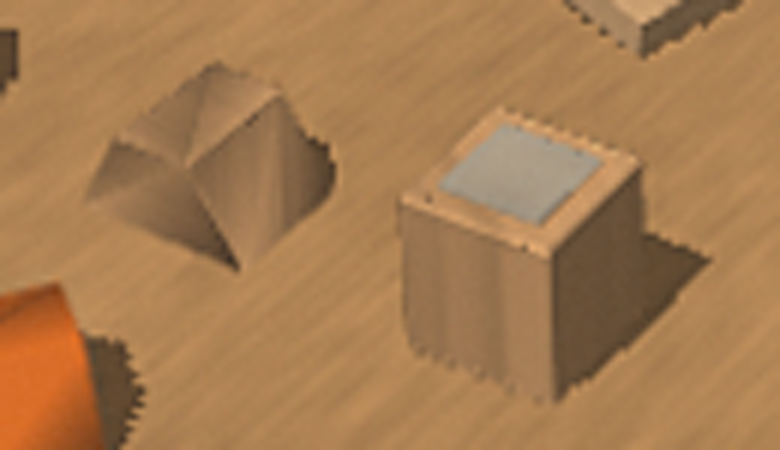

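```bash
python3 - <<'E'
from h import *; import pickle
np.set_printoptions(precision=4,suppress=True)
d=pickle.load(open("cam0.pkl","rb"));t,s=d["top"],d["side"]
cv_=lambda L,k,ox,oy:[((x+.5)/k-.5+ox,(y+.5)/k-.5+oy) for x,y in L]
for L,z in (([(268,460),(318,450),(365,430),(412,408),(460,395),(500,385)],.03),([(195,200),(245,185),(290,175),(340,160),(385,145),(430,130)],.045)):
    P=onz(t,cv_(L,12,474,265),z)
    m=np.polyfit(P[:,1],P[:,0],1)[0];print(P[0],P[-1],"yaw",np.degrees(np.arctan(-m)))
for a in (14,16,18):
    a=np.radians(a);e=np.array([-np.sin(a),np.cos(a),0]);c=np.array([.434,-.2645,.031])-.028*e
    # far end rim outline, silhouettes
    x=np.array([np.cos(a),np.sin(a),0]);th=np.linspace(0,2*np.pi,12,endpoint=False)
    rim=[c-.028*e+.023*(np.cos(q)*x+np.sin(q)*np.array([0,0,1])) for q in th]
    p=proj(t,rim); print(np.degrees(a),c,((p-[474,265]+.5)*12-.5).round(0)[:7].tolist())
# board side-view check
B=np.array([[.6991,.1032,.052],[.6686,-.0486,.052],[.4576,-.0099,.014],[.4902,.1481,.014]])
print(proj(s,B))
crop(s["color"],225,190,155,105,5,"pics/bs.png")
print(proj(s,B)*5-np.array([225,190])*5)
for q in [(185,250),(150,210),(228,193),(231,289)]: print(onz(t,[q],.02))
E
```

```text
[ 0.4143 -0.2808  0.03  ] [ 0.4265 -0.321   0.03  ] yaw 18.000305558623044
[ 0.4576 -0.2663  0.045 ] [ 0.4689 -0.3066  0.045 ] yaw 15.555050665489262
14.0 [ 0.4408 -0.2917  0.031 ] [[440.0, 132.0], [469.0, 143.0], [503.0, 186.0], [531.0, 251.0], [546.0, 319.0], [542.0, 371.0], [523.0, 392.0]]
16.0 [ 0.4417 -0.2914  0.031 ] [[431.0, 122.0], [462.0, 133.0], [497.0, 176.0], [527.0, 240.0], [544.0, 307.0], [543.0, 358.0], [524.0, 380.0]]
18.0 [ 0.4427 -0.2911  0.031 ] [[423.0, 113.0], [454.0, 123.0], [490.0, 166.0], [523.0, 229.0], [542.0, 295.0], [542.0, 346.0], [524.0, 367.0]]
[[233.5037 221.2783]
 [292.5966 195.9303]
 [372.271  247.743 ]
 [311.1715 282.5911]]
[[ 42.5183 156.3913]
 [337.9831  29.6515]
 [736.3552 288.7152]
 [430.8574 462.9557]]
[[0.5338 0.3597 0.02  ]]
[[0.6204 0.4353 0.02  ]]
[[0.6552 0.271  0.02  ]]
[[0.4508 0.2628 0.02  ]]
```

View pics/bs.png

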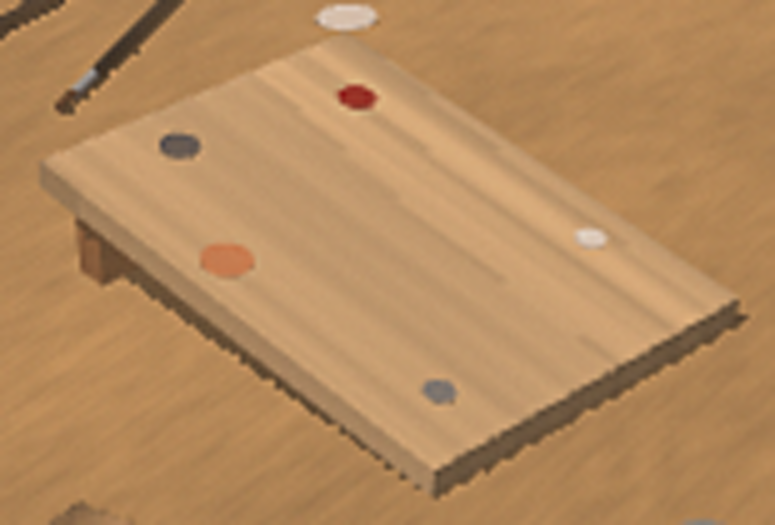

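The side view agrees with the board corners to about 3 mm.

| Item | Position (m) | Yaw |
|---|---|---|
| Board middle | (0.5775, 0.0485) | −11.4° |
| Chock | (0.5505, 0.2665) | about 1° |
| Roller | (0.4415, −0.2915) | 16° |

I'm moving over the chock with the fingers part-closed to clear the orange wedge.

step_arm:
  steps: "0.3 0.8 0 0;0.5 1 0 0;0.5 1 0 0;0.5 1 0 0;0.5 1 0 0;0.5 1 0 0;0.5 1 0 0;0.5 1 0 0;0.5 1 0 0;0.5 1 0 -0.2;0.5 1 0 -0.2;0.5 1 0 -0.2;0.5 1 0 -0.2;0.5 1 0 -0.2;0.5 1 0 -0.2;0.5 1 0 -0.2;0.5 1 0 -0.2;0.5 1 0 -0.2;0.5 1 0 -0.2;0.5 1 0 -0.2"
  fingers: 0.25
  force: 15

```text
time_s: 2.1
position: [0.3896, -0.0132, 0.2111]
tool_rot: [[0.998, 0.055, -0.002], [0.055, -0.998, 0.012], [-0.002, -0.013, -1.0]]
wrist_force: [0.5, -1.1, -0.7]
gripper_width: 0.0582
```

step_arm:
  steps: "0.5 0.9 0 -0.1;0.5 0.9 0 -0.1;0.5 0.9 0 -0.1;0.5 0.9 0 -0.1;0.5 0.9 -0.3 0;0.5 0.9 -0.3 0;0.5 0.9 -0.3 0;0.5 0.9 -0.4 0;0.5 0.9 -0.4 0;0.5 0.9 -0.4 0;0.5 0.8 -0.4 0;0.4 0.5 -0.4 0;0.3 0.3 -0.4 0;0 0 -0.3 0;0 0 0 0"

```text
time_s: 3.6
position: [0.5461, 0.2672, 0.1111]
tool_rot: [[1.0, 0.024, -0.012], [0.024, -1.0, 0.01], [-0.012, -0.011, -1.0]]
wrist_force: [0.3, 0.9, 0.5]
gripper_width: 0.0579
```

step_arm:
  steps: "0.1 0 -0.5 -0.1;0.08 0 -0.5 -0.1;0 0 -0.5 0;0 0 -0.5 0;0 0 -0.3 0;0 0 0 0"

```text
time_s: 4.2
position: [0.5498, 0.2644, 0.0491]
tool_rot: [[1.0, 0.002, -0.012], [0.002, -1.0, 0.01], [-0.012, -0.01, -1.0]]
wrist_force: [0.2, -0.3, 1.0]
gripper_width: 0.0585
```

```bash
cat > look.py <<'E'
import sys
from station import ctrl
from h import *
n=sys.argv[1];a=[]
import pickle;D={}
for cam,arg in zip(("top","side"),sys.argv[2:4]):
    x,y,w,h=map(int,arg.split(","))
    c=ctrl.camera(cam);D[cam]=c;a.append(cv2.resize(c["color"][y:y+h,x:x+w],(400,int(400*h/w)),interpolation=cv2.INTER_CUBIC))
H=max(i.shape[0] for i in a)
a=[cv2.copyMakeBorder(i,0,H-i.shape[0],0,0,0) for i in a]
cv2.imwrite(f"pics/{n}.png",np.hstack(a));pickle.dump(D,open(n+".pkl","wb"))
s=ctrl.observe();print(s["time_s"],np.round(s["position"],4),np.round(s["wrist_force"],1),s["gripper_width"])
E
python3 look.py g1 180,190,100,100 190,250,120,120
```

```text
4.3 [0.5506 0.2647 0.0504] [ 0.6  0.5 -0. ] 0.05784959135061219
```

View pics/g1.png

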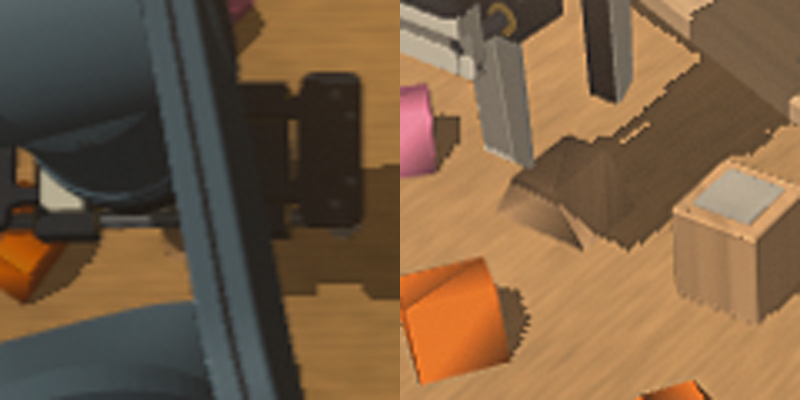

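The side view shows the fingers at (507,160) and (605,90), straddling the chock and clear of the orange and pink wedges. I'm going down, then gripping.

step_arm:
  steps: "0 0.04 -0.5 0;0 0.04 -0.5 0;0 0 -0.4 0;0 0 -0.3 0;0 0 -0.1 0"

```text
time_s: 4.8
position: [0.5516, 0.2674, 0.003]
tool_rot: [[1.0, 0.003, -0.007], [0.003, -1.0, 0.011], [-0.007, -0.011, -1.0]]
wrist_force: [-0.1, 0.8, -0.2]
gripper_width: 0.058
```

step_arm:
  steps: "0 0 0 0;0 0 0 0;0 0 0 0;0 0 0 0;0 0 0 0"
  fingers: -1
  force: 12

```text
time_s: 5.3
position: [0.5518, 0.2675, 0.003]
tool_rot: [[1.0, 0.003, -0.007], [0.003, -1.0, 0.011], [-0.007, -0.011, -1.0]]
wrist_force: [-0.4, -1.2, -1.1]
gripper_width: 0.0405
```

Chock gripped at 40.5 mm wide. I'm lifting it and carrying it to the board.

step_arm:
  steps: "0 0 0.5 0;0 0 0.8 0;0 0 0.8 0;0 0 0.8 0;0 0 0.6 -0.2;0 -0.4 0.3 -0.2;0 -0.8 0 -0.3;0 -0.9 0 -0.3;0 -0.9 0 -0.3;0.1 -0.9 0 -0.3;0.1 -0.9 0 -0.3;0.1 -0.9 0 -0.3;0 -0.9 0 -0.1;0 -0.8 0 0;0 -0.6 0 0;0 -0.4 0 0;0 0 0 0"

```text
time_s: 7.0
position: [0.5571, 0.043, 0.1119]
tool_rot: [[0.978, -0.208, 0.002], [-0.208, -0.978, 0.01], [0.0, -0.011, -1.0]]
wrist_force: [0.8, 0.8, 0.2]
gripper_width: 0.0402
```

```bash
python3 look.py g2 200,140,240,240 200,130,200,200; python3 -c "
from station import ctrl
import numpy as np
s=ctrl.observe();R=np.array(s['tool_rot']);print(np.degrees(np.arctan2(R[1,0],R[0,0])))"
```

```text
7.1 [0.5571 0.0444 0.1118] [-0.5  0.5 -1.1] 0.04024423090156774
-11.957021952799217
```

View pics/g2.png

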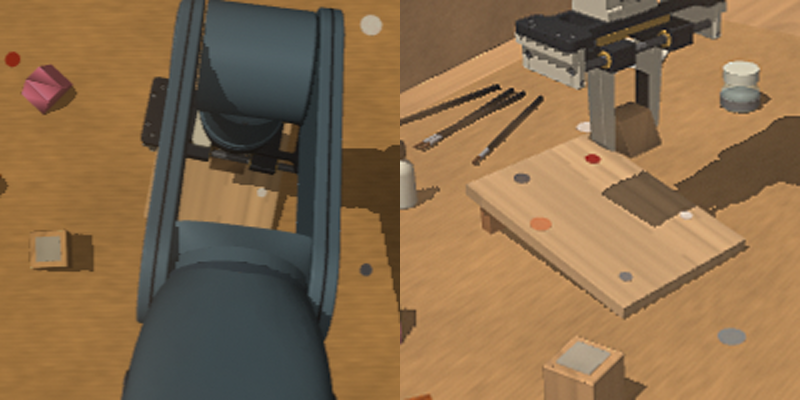

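The chock hangs level in the jaws at side-view crop (637,130), above the board. I'm going down to just above contact.

step_arm:
  steps: "0.08 0.3 0 0.1;0 0 -0.5 0;0 0 -0.6 0;0 0 -0.6 0;0 0 -0.5 0;0 0 -0.3 0;0 0 0 0"
  force: 6

```text
time_s: 7.8
position: [0.5578, 0.0589, 0.0435]
tool_rot: [[0.982, -0.19, 0.0], [-0.19, -0.982, 0.012], [-0.002, -0.012, -1.0]]
wrist_force: [0.1, 0.6, 1.1]
gripper_width: 0.0402
```

step_arm:
  steps: "0.05 -0.25 0 0;0 0 -0.08 0;0 0 -0.08 0;0 0 -0.08 0;0 0 0 0"
  force: 4

```text
time_s: 8.3
position: [0.5603, 0.0524, 0.0383]
tool_rot: [[0.982, -0.189, 0.003], [-0.189, -0.982, 0.012], [0.001, -0.012, -1.0]]
wrist_force: [-0.7, -0.9, -0.7]
gripper_width: 0.04
```

step_arm:
  steps: "0 0 -0.06 0;0 0 -0.06 0;0 0 0 0"

```text
time_s: 8.6
position: [0.5607, 0.0524, 0.0358]
tool_rot: [[0.982, -0.189, 0.004], [-0.189, -0.982, 0.012], [0.002, -0.013, -1.0]]
wrist_force: [-0.6, -0.3, -0.9]
gripper_width: 0.0395
```

step_arm:
  steps: "0 0 -0.06 0;0 0 -0.06 0;0 0 -0.03 0;0 0 0 0"
  force: 3

```text
time_s: 9.0
position: [0.5603, 0.0526, 0.0319]
tool_rot: [[0.982, -0.189, 0.004], [-0.189, -0.982, 0.012], [0.001, -0.013, -1.0]]
wrist_force: [-1.0, 0.8, 0.7]
gripper_width: 0.0399
```

```bash
python3 look.py g3 240,140,200,200 220,150,160,160
```

```text
9.1 [0.5603 0.0526 0.0319] [-0.7 -0.8  1.4] 0.03989641333261175
```

View pics/g3.png

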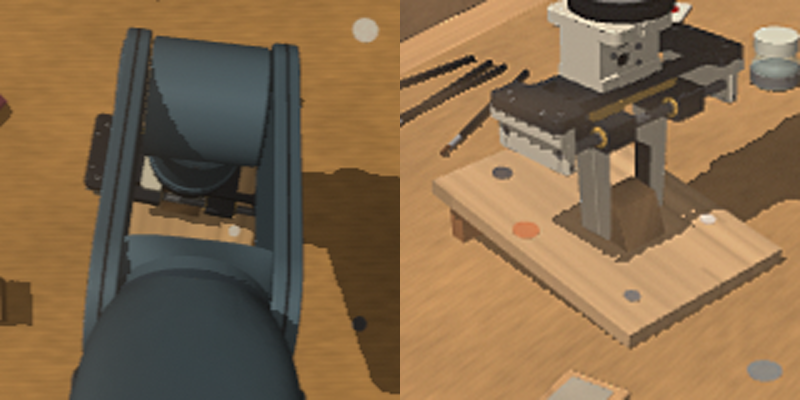

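The chock sits on the board at side-view crop (630,225). I'm opening a little way and rising.

step_arm:
  steps: "0 0 0 0;0 0 0 0;0 0 0 0;0 0 0.3 0;0 0 0.8 0;0 0 1 0;0 0 1 0;0 -0.2 0.8 0;0 -0.8 0.3 0;0 -1 0 0;-0.1 -1 0 0.3;-0.3 -1 0 0.3;-0.4 -1 0 0.4;-0.4 -1 0 0.4;-0.4 -1 0 0.4;-0.4 -1 0 0.4;-0.4 -1 0 0.4;-0.4 -1 0 0.4;-0.4 -0.9 0 0.4;-0.4 -0.9 0 0.4"
  fingers: 0.3

```text
time_s: 11.1
position: [0.4687, -0.252, 0.1518]
tool_rot: [[0.987, 0.16, 0.011], [0.16, -0.987, 0.01], [0.013, -0.008, -1.0]]
wrist_force: [0.3, -0.7, -0.2]
gripper_width: 0.0605
```

```bash
python3 look.py g4 270,150,130,150 220,180,165,120
```

```text
11.2 [ 0.4684 -0.2537  0.1518] [0.3 0.1 0.7] 0.060609485872078143
```

View pics/g4.png

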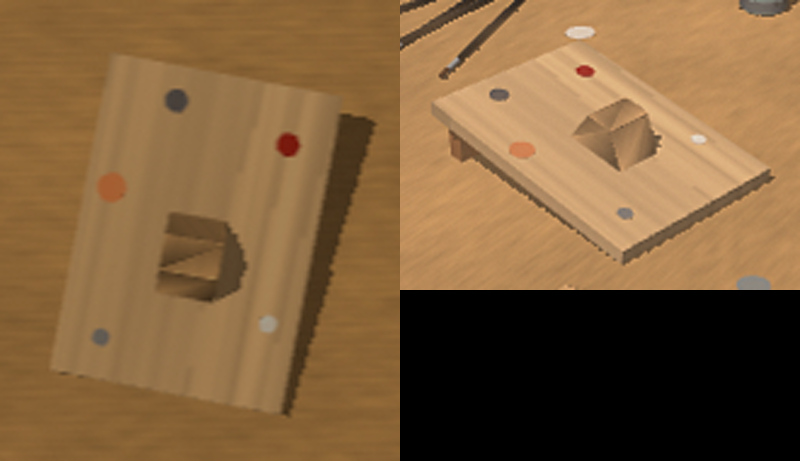

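The chock lies flat on the board at top-view crop (195,257) and side-view crop (618,133). I'm going to the roller and measuring the chock's final pose.

step_arm:
  steps: "-0.3 -0.5 0 0.4;-0.3 -0.5 -0.3 0.4;-0.3 -0.4 -0.5 0.4;-0.15 -0.1 -0.5 0.15;0 0 -0.5 0;0 0 -0.5 0;0 0 -0.4 0;0 0 -0.2 0;0 0 0 0;0 0 0 0"
  fingers: 0.7

```text
time_s: 12.2
position: [0.4446, -0.2879, 0.0784]
tool_rot: [[0.962, 0.272, 0.014], [0.272, -0.962, 0.01], [0.017, -0.006, -1.0]]
wrist_force: [-0.1, -1.0, -0.6]
gripper_width: 0.0787
```

```bash
python3 look.py g5 440,230,140,120 390,120,120,100; python3 - <<'E'
from h import *; import pickle
D=pickle.load(open("g4.pkl","rb"))
crop(D["top"]["color"],310,205,50,55,10,"pics/c_t.png")
crop(D["side"]["color"],285,210,60,50,10,"pics/c_s.png")
a=cv2.imread("pics/c_t.png");b=cv2.imread("pics/c_s.png")
b=cv2.copyMakeBorder(b,0,50,0,0,0);a=a[:, :]
o=np.zeros((550,1100,3),np.uint8);o[:,:500]=a;o[:,500:]=b[:550]
cv2.imwrite("pics/c.png",cv2.resize(o,(800,400)))
E
```

```text
12.3 [ 0.4446 -0.2882  0.0787] [ 0.3 -0.3  0.1] 0.07905157492881355
```

View pics/g5.png

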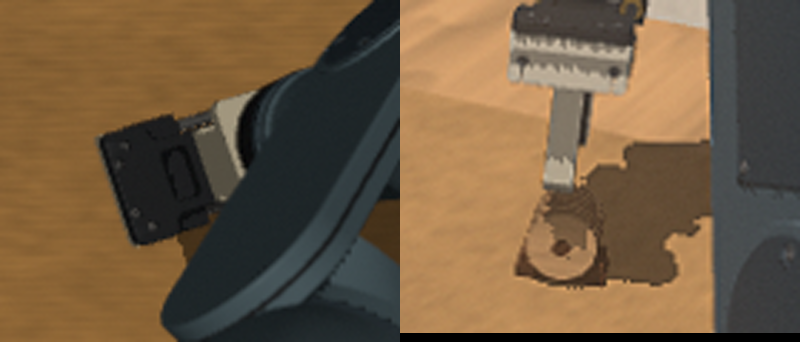

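View pics/c.png

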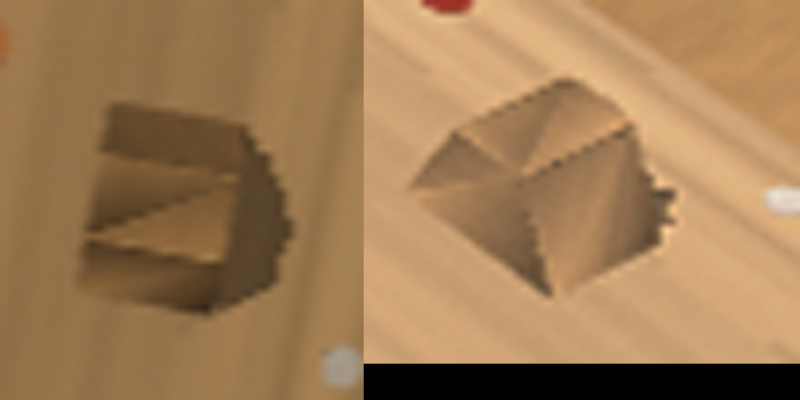

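step_arm:
  steps: "-0.1 -0.12 -0.4 0;0 0 -0.5 0;0 0 -0.5 0;0 0 -0.5 0;0 0 -0.3 0;0 0 -0.2 0;0 0 0 0"

```text
time_s: 13.0
position: [0.4415, -0.2921, 0.014]
tool_rot: [[0.963, 0.271, 0.016], [0.27, -0.963, 0.008], [0.017, -0.004, -1.0]]
wrist_force: [0.1, -0.8, -0.2]
gripper_width: 0.0788
```

```bash
python3 look.py g6 440,230,140,120 390,120,120,100; python3 - <<'E'
from h import *; import pickle
np.set_printoptions(precision=4,suppress=True)
D=pickle.load(open("g4.pkl","rb"));t,s=D["top"],D["side"]
k=7.2727
A=[((x+.5)/k-.5+310,(y+.5)/k-.5+205) for x,y in [(103,153),(240,178),(222,262),(88,235)]]
S=[((x-363.6+.5)/k-.5+285,(y+.5)/k-.5+210) for x,y in [(457,131),(570,78),(633,123),(520,175)]]
R=[tri(t,a,s,b) for a,b in zip(A,S)]
P=np.array([r[0] for r in R]);print(P,[round(r[1]*1e3,1) for r in R]);c=P.mean(0);print(c)
a=np.radians(-11.3);g=np.radians(10);u=np.array([np.cos(a)*np.cos(g),np.sin(a)*np.cos(g),np.sin(g)]);n=np.array([-np.cos(a)*np.sin(g),-np.sin(a)*np.sin(g),np.cos(g)])
cc=c-.015*n;r=cc+.042*u+.008*n;print("chock",cc,"roller target",r)
e=P[1]-P[0]+P[2]-P[3];print(np.degrees(np.arctan2(e[0],-e[1])))
m=np.array([.5775,.0485,.033]);print("height off face of top",(c-m)@n,"slope s",(cc-m)@u,(cc-m)@[-np.sin(a),np.cos(a),0])
E
```

```text
13.1 [ 0.442  -0.2925  0.015 ] [ 0.3 -0.   1.2] 0.07893631695171507
[[0.5739 0.0688 0.0595]
 [0.5658 0.0304 0.0598]
 [0.5427 0.0358 0.0558]
 [0.5514 0.0734 0.0558]] [np.float64(1.0), np.float64(1.9), np.float64(1.8), np.float64(0.7)]
[0.5584 0.0521 0.0577]
chock [0.561  0.0516 0.043 ] roller target [0.6002 0.0438 0.0581]
-12.439035203775276
height off face of top 0.02771906766072541 slope s -0.014803242223204702 -0.0001880429276390175
```

View pics/g6.png

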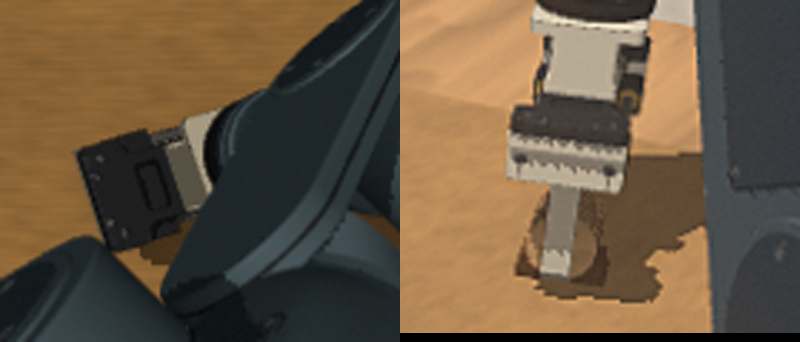

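The finger is centred on the roller end at side-view crop (558,235). I'm gripping.

step_arm:
  steps: "0 0 0 0;0 0 0 0;0 0 0 0;0 0 0 0;0 0 0 0"
  fingers: -1
  force: 15

```text
time_s: 13.6
position: [0.4431, -0.2935, 0.0167]
tool_rot: [[0.962, 0.271, 0.019], [0.271, -0.963, 0.005], [0.02, 0.001, -1.0]]
wrist_force: [0.4, 0.0, -1.7]
gripper_width: 0.0559
```

step_arm:
  steps: "0 0 0.3 0;0 0 0.5 0;0 0 0.8 0;0 0 0.8 0;0 0 0.8 0;0 0 0.8 0;0 0 0.4 0;0 0 0 0"

```text
time_s: 14.4
position: [0.4428, -0.2931, 0.1366]
tool_rot: [[0.962, 0.271, 0.021], [0.271, -0.963, 0.003], [0.021, 0.003, -1.0]]
wrist_force: [0.4, -0.0, -0.8]
gripper_width: 0.0558
```

```bash
python3 look.py g7 440,230,140,120 390,100,120,120
```

```text
14.5 [ 0.4421 -0.2924  0.1348] [ 0.1  0.3 -1.8] 0.05595885472301846
```

View pics/g7.png

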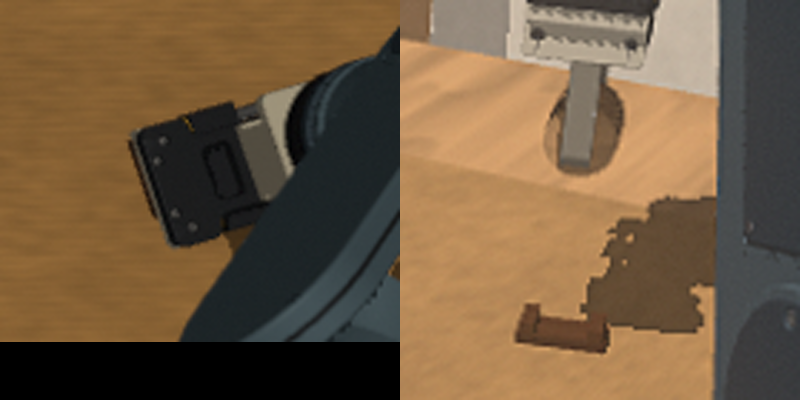

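Roller held and clear of the cradle, with its centre about 14 mm above the TCP. I'm carrying it over the board and turning it square across the slope.

step_arm:
  steps: "0.2 0.4 0 -0.2;0.4 0.8 0 -0.4;0.4 0.9 0 -0.4;0.4 0.9 0 -0.4;0.4 0.9 0 -0.4;0.4 0.9 0 -0.4;0.4 0.9 0 -0.4;0.4 0.9 0 -0.4;0.4 0.9 0 -0.4;0.4 0.9 0 -0.4;0.4 0.9 0 -0.4;0.4 0.9 0 -0.4;0.4 0.9 0 -0.4;0.4 0.9 0 -0.3;0.4 0.7 0 -0.1;0.3 0.4 0 0;0.2 0.2 0 0;0 0 0 0;0 0 0 0"

```text
time_s: 16.4
position: [0.589, 0.0578, 0.1085]
tool_rot: [[0.976, -0.219, -0.02], [-0.218, -0.976, 0.017], [-0.023, -0.013, -1.0]]
wrist_force: [0.2, -0.6, -1.1]
gripper_width: 0.0559
```

```bash
python3 look.py g8 250,120,180,180 220,80,180,180;python3 -c "
from station import ctrl
import numpy as np
s=ctrl.observe();R=np.array(s['tool_rot']);print(np.degrees(np.arctan2(R[1,0],R[0,0])),R)"
```

```text
16.5 [0.589  0.0575 0.1087] [-0.6  0.2 -0.7] 0.056107341544128234
-12.651491144541707 [[ 0.97547076 -0.21928321 -0.01927868]
 [-0.21896418 -0.97557835  0.01736603]
 [-0.02261594 -0.01271871 -0.99966332]]
```

View pics/g8.png

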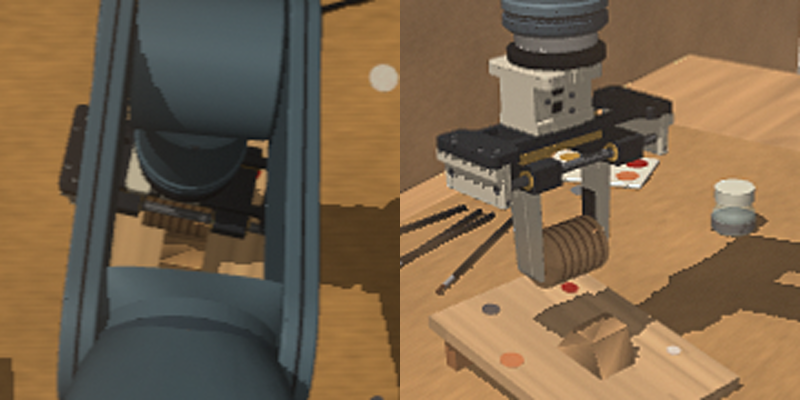

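The roller is held square above the board at side-view crop (575,248). I'm shifting a little uphill of the target and going down.

step_arm:
  steps: "0.4 -0.3 -0.2 0;0.4 -0.3 -0.4 0.1;0 0 -0.4 0;0 0 -0.3 0;0 0 -0.2 0;0 0 0 0;0 0 0 0"

```text
time_s: 17.2
position: [0.6098, 0.0384, 0.0669]
tool_rot: [[0.977, -0.213, -0.021], [-0.213, -0.977, 0.017], [-0.024, -0.012, -1.0]]
wrist_force: [-0.4, 0.4, -1.0]
gripper_width: 0.056
```

```bash
python3 look.py g9 250,120,180,180 270,160,100,100
```

```text
17.3 [0.61   0.0385 0.0673] [-0.1  0.3 -0.5] 0.05584186818992998
```

View pics/g9.png

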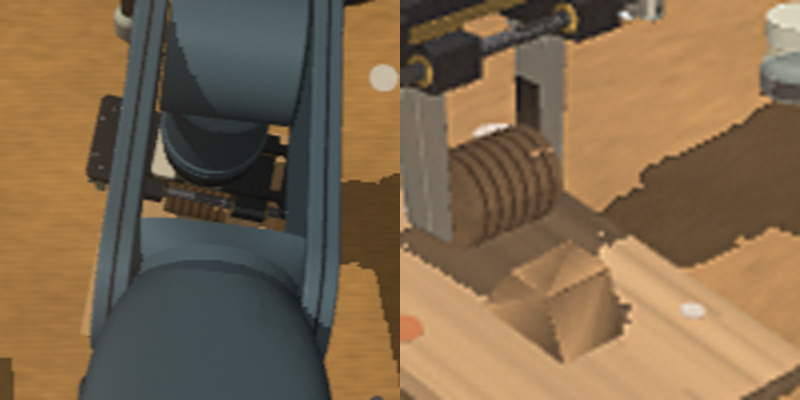

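step_arm:
  steps: "0 0.1 -0.2 0;0 0 -0.2 0;0 0 -0.15 0;0 0 -0.08 0;0 0 0 0;0 0 0 0"

```text
time_s: 17.9
position: [0.6105, 0.0418, 0.0512]
tool_rot: [[0.977, -0.212, -0.019], [-0.212, -0.977, 0.017], [-0.022, -0.012, -1.0]]
wrist_force: [-0.3, 0.6, -1.0]
gripper_width: 0.0558
```

step_arm:
  steps: "0 0 -0.06 0;0 0 0 0;0 0 -0.06 0;0 0 0 0;0 0 0 0"
  force: 8

```text
time_s: 18.4
position: [0.6108, 0.0416, 0.0484]
tool_rot: [[0.977, -0.212, -0.018], [-0.212, -0.977, 0.017], [-0.021, -0.012, -1.0]]
wrist_force: [0.0, 0.3, -0.1]
gripper_width: 0.0563
```

```bash
python3 look.py g10 250,120,180,180 275,175,80,80
```

```text
18.5 [0.6108 0.0417 0.0484] [ 0.4  0.2 -1.6] 0.05604340634248338
```

View pics/g10.png

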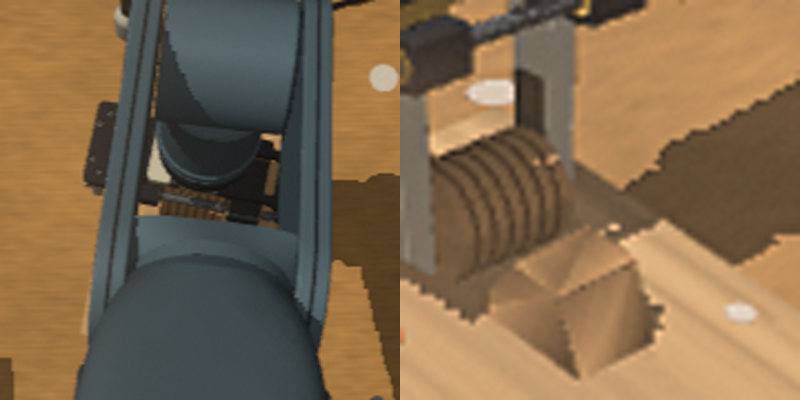

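step_arm:
  steps: "-0.08 0.016 -0.014 0;-0.08 0.016 -0.014 0;-0.08 0.016 -0.014 0;-0.04 0.008 -0.007 0;0 0 0 0;0 0 0 0"

```text
time_s: 19.1
position: [0.6029, 0.0432, 0.0471]
tool_rot: [[0.977, -0.212, -0.018], [-0.212, -0.977, 0.017], [-0.021, -0.012, -1.0]]
wrist_force: [0.1, -0.0, -0.1]
gripper_width: 0.0562
```

```bash
python3 look.py g11 300,190,60,60 275,175,80,80;python3 -c "
from station import ctrl
import numpy as np
for i in range(1): print(ctrl.observe()['wrist_force'])"
```

```text
19.2 [0.603  0.0432 0.0471] [ 0.3  0.3 -1.6] 0.05585069665736303
[ 0.29235303  0.3439648  -1.60789869]
```

View pics/g11.png

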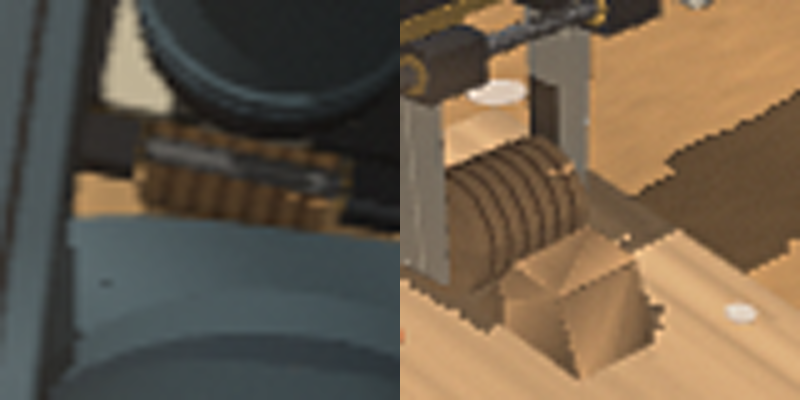

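step_arm:
  steps: "0 0 -0.04 0;0 0 0 0;0 0 0 0"

```text
time_s: 19.5
position: [0.6033, 0.0432, 0.0463]
tool_rot: [[0.977, -0.212, -0.017], [-0.212, -0.977, 0.017], [-0.021, -0.013, -1.0]]
wrist_force: [0.3, 0.9, -0.3]
gripper_width: 0.0561
```

step_arm:
  steps: "-0.04 0.008 -0.007 0;0 0 0 0;0 0 0 0"

```text
time_s: 19.8
position: [0.6023, 0.0434, 0.0461]
tool_rot: [[0.977, -0.212, -0.017], [-0.212, -0.977, 0.017], [-0.02, -0.013, -1.0]]
wrist_force: [-0.1, -0.3, -0.1]
gripper_width: 0.0557
```

step_arm:
  steps: "0 0 -0.04 0;0 0 0 0;0 0 0 0"

```text
time_s: 20.1
position: [0.6026, 0.0434, 0.0461]
tool_rot: [[0.977, -0.212, -0.016], [-0.212, -0.977, 0.016], [-0.019, -0.013, -1.0]]
wrist_force: [-0.2, 0.1, -1.7]
gripper_width: 0.056
```

step_arm:
  steps: "0 0 -0.06 0;0 0 0 0;0 0 0 0"

```text
time_s: 20.4
position: [0.6032, 0.0434, 0.0457]
tool_rot: [[0.977, -0.212, -0.015], [-0.212, -0.977, 0.016], [-0.018, -0.013, -1.0]]
wrist_force: [0.6, -0.1, -0.5]
gripper_width: 0.0562
```

step_arm:
  steps: "-0.06 0.012 -0.01 0;0 0 0 0;0 0 0 0"

```text
time_s: 20.7
position: [0.6019, 0.0437, 0.0454]
tool_rot: [[0.977, -0.212, -0.014], [-0.212, -0.977, 0.016], [-0.017, -0.013, -1.0]]
wrist_force: [-0.4, 0.1, 1.3]
gripper_width: 0.0561
```

```bash
python3 look.py g12 300,190,60,60 275,175,80,80
```

```text
20.8 [0.6019 0.0437 0.0454] [1.  0.9 1.5] 0.05597112830944258
```

View pics/g12.png

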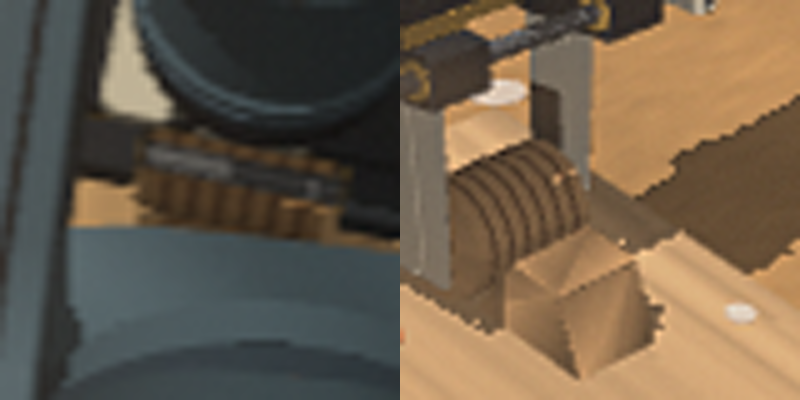

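step_arm:
  steps: "-0.06 0.012 0 0;0 0 0 0;0 0 0 0"

```text
time_s: 21.1
position: [0.6001, 0.044, 0.0451]
tool_rot: [[0.977, -0.212, -0.015], [-0.212, -0.977, 0.016], [-0.018, -0.013, -1.0]]
wrist_force: [0.0, 0.8, 1.1]
gripper_width: 0.0559
```

step_arm:
  steps: "-0.06 0.012 0 0;0 0 0 0;0 0 0 0"

```text
time_s: 21.4
position: [0.5983, 0.0443, 0.0448]
tool_rot: [[0.977, -0.212, -0.015], [-0.212, -0.977, 0.016], [-0.018, -0.013, -1.0]]
wrist_force: [0.6, -0.1, 0.3]
gripper_width: 0.056
```

```bash
python3 look.py g13 300,190,60,60 275,175,80,80; python3 - <<'E'
from h import *; import pickle
ims=[pickle.load(open(f"{n}.pkl","rb"))["side"]["color"][190:250,270:330] for n in ("g4","g13")]
cv2.imwrite("pics/cmp.png",np.hstack([cv2.resize(i,(400,400),interpolation=cv2.INTER_CUBIC) for i in ims]))
E
```

```text
21.5 [0.5983 0.0443 0.0448] [ 0.5 -0.5  0.6] 0.05569542307557537
```

View pics/cmp.png

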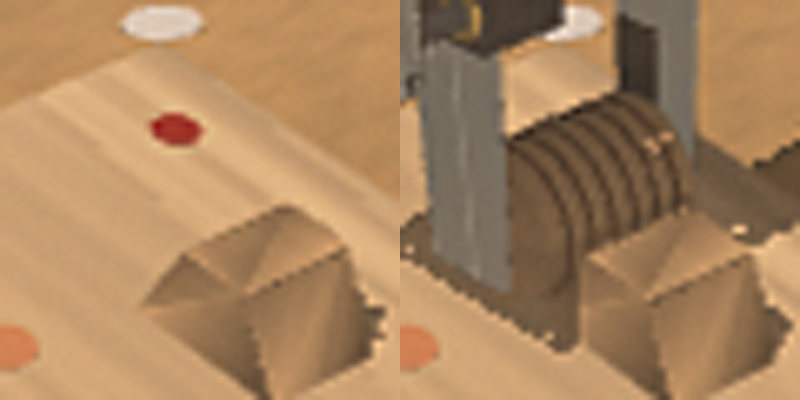

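The chock's front top corner has moved from (245,295) to (250,300) in the crop, under 1 px. The roller is therefore against it and resting on the board. I'm opening and holding still for a moment.

step_arm:
  steps: "0 0 0 0;0 0 0 0;0 0 0 0;0 0 0 0;0 0 0 0"
  fingers: 0.5

```text
time_s: 22.0
position: [0.5982, 0.0443, 0.0447]
tool_rot: [[0.977, -0.212, -0.015], [-0.212, -0.977, 0.016], [-0.018, -0.013, -1.0]]
wrist_force: [0.3, -0.2, 0.3]
gripper_width: 0.0699
```

```bash
python3 look.py g14 300,190,60,60 270,190,60,60
```

```text
22.1 [0.5982 0.0443 0.0446] [-0.4  0.8 -0.3] 0.06962232477943454
```

View pics/g14.png

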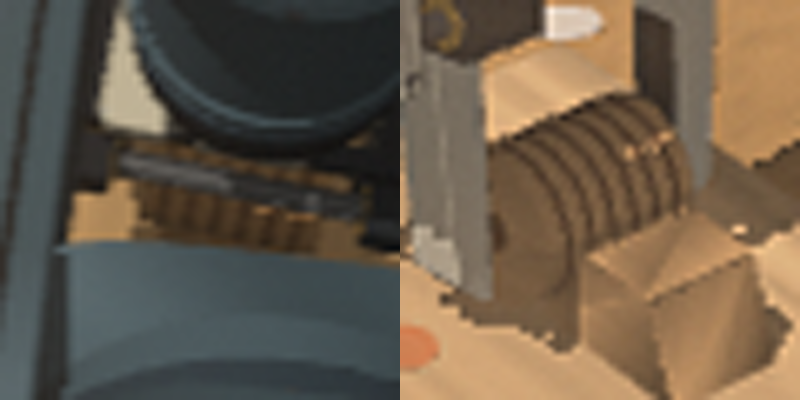

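Released, and the roller did not move: its ring outline is unchanged against the chock. I'm rising straight up and backing away.

step_arm:
  steps: "0 0 0.2 0;0 0 0.4 0;0 0 0.6 0;0 0 0.8 0;0 0 0.8 0;0 0 0.8 0;0 0 0.8 0;0 -0.3 0.5 0;0 -0.8 0 0;-0.2 -1 0 0;-0.3 -1 0 0;-0.3 -1 0 0;-0.3 -1 0 0;-0.3 -1 0 0;-0.3 -1 0 0;-0.3 -1 0 0;-0.3 -1 0 0;-0.3 -0.8 0 0;0 0 0 0;0 0 0 0"

```text
time_s: 24.1
position: [0.5284, -0.2176, 0.1839]
tool_rot: [[0.977, -0.212, -0.007], [-0.212, -0.977, 0.012], [-0.01, -0.01, -1.0]]
wrist_force: [-0.1, 0.5, 0.6]
gripper_width: 0.0697
```

```bash
python3 look.py g15 270,150,130,150 235,180,130,130; python3 - <<'E'
from h import *; import pickle
D=pickle.load(open("g15.pkl","rb"));crop(D["top"]["color"],305,190,60,70,8,"pics/f.png")
E
```

```text
24.2 [ 0.5287 -0.2169  0.1839] [-0.2  0.1 -0.6] 0.06961976827876705
```

View pics/g15.png

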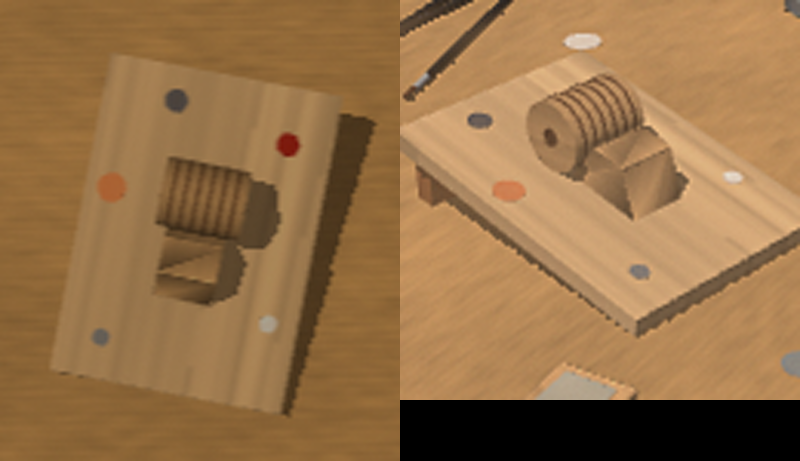

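View pics/f.png

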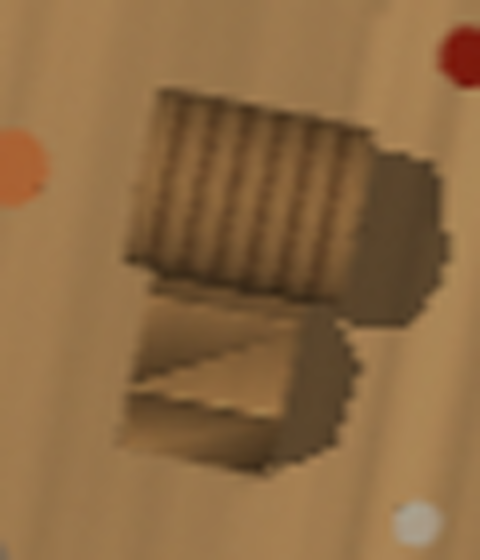

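The roller at crop (245,200) lies square across the slope, tight against the chock's uphill face at (210,350). I'm waiting one second to check that nothing creeps.

step_arm:
  steps: "0 0 0 0;0 0 0 0;0 0 0 0;0 0 0 0;0 0 0 0;0 0 0 0;0 0 0 0;0 0 0 0;0 0 0 0;0 0 0 0"

```text
time_s: 25.2
position: [0.5297, -0.2133, 0.1839]
tool_rot: [[0.979, -0.206, -0.007], [-0.206, -0.979, 0.013], [-0.01, -0.011, -1.0]]
wrist_force: [0.1, 0.1, -0.2]
gripper_width: 0.0697
```

```bash
python3 look.py g16 270,150,130,150 235,180,130,130; python3 - <<'E'
from h import *; import pickle
a,b=(pickle.load(open(n+".pkl","rb")) for n in("g15","g16"))
print(np.abs(a["top"]["color"][190:260,305:365].astype(int)-b["top"]["color"][190:260,305:365]).max(),np.abs(a["side"]["color"][195:260,270:330].astype(int)-b["side"]["color"][195:260,270:330]).max())
from station import ctrl; print(ctrl.close_job())
E
```

```text
25.3 [ 0.5298 -0.2133  0.1839] [-0.4  0.3  0.2] 0.06998168301510672
3 7
the job is handed in; nothing more can be done
None
```

The job is handed in at about 25 s of the 59 s. The bare-wood chock was set on the draining board first. The roller was then lowered onto the board, slid against the chock's uphill side, and only then let go.

**Last checks:**
- Both views show the roller square across the slope, touching the chock, with the gripper clear of both.
- Pictures a second apart differ only by noise, so nothing is creeping.

**Small disagreements:**
- The two cameras differed by about 3 mm on where the board is.
- The wrist force was too noisy to show the roller meeting the chock. I judged that contact from the chock's picture shifting by less than 1 px, roughly 1 mm.

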